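# Check the plating on three pieces of silverware

### The job

Take the thickness probe out of the fork of its gauge, zero it by pressing its spring tip on the gauge's reference pad, then press the tip on the test pad of each of the three marked pieces, from the lowest piece to the tallest. At each pad push gently until the tip's spring visibly gives and hold still for about half a second, without shoving or tipping the piece. Then hang the probe upright in its fork again, fully down on its collar, and leave everything else where it stands.

Things in the scene. Friction and masses are not known exactly. Their poses are not given: they have to be found in the camera images.
- gauge: coating gauge fixed to the bench, open to -x. Grey base 12 mm high (own frame, mm: x -55..65, y -50..110); fork of two level tines 14 wide, 8 thick, tops 100 above the bench, slot 18 wide, x -30..26, closed by a post (x 26..42); black instrument box 62 high, x 65..135. Origin on the bench straight below the fork seat
- fork_seat (a point): point midway between the two tines at the height of their tops, 30 mm in from the open tips; same axes as the gauge. The probe's collar rests here
- ref_mark (a point): centre of the top of the reference pad (raised round pad 16 mm across and 2 mm thick, dark with a bright centre; 20 mm above the bench) on a steel disc 40 mm across on the gauge's base plate, 80 mm to the fork's +y side
- probe: hand probe hanging upright in the fork, 140 g: black square handle 26 x 26 mm, z 6..62 mm; steel collar 40 mm across, z 0..6; shaft 12 mm across down to z -55; then a brass spring plunger 8 mm across, round tip at z -75. Origin: centre of the collar's underside; x, y square to the handle's flats, z up
- probe_tip (a point): the rounded end of the probe's spring plunger (moves with it)
- plunger (a joint): how far the plunger is pushed into the shaft, 0 (out) to 0.010 m; needs 1.5 N to begin, 4.5 N when fully in
- dish: the lowest piece: round silver dish turned upside down, 110 mm across at the rim on the bench, flat top 84 mm across, 28 mm high. Origin: centre of its underside, z up. Not fixed, 350 g
- dish_mark (a point): centre of the top of the dish's test pad: raised round pad 16 mm across and 2 mm thick, dark with a bright centre; 22 mm off the dish's axis along its x, 30 mm above the bench
- casket: the middle piece: closed silver box, lid 96 x 76 mm, lid top 58 mm high, small knob in the middle 14 mm across reaching 74 mm. Origin: centre of its underside, long side along x, z up. Not fixed, 600 g
- casket_mark (a point): centre of the top of the casket's test pad: raised round pad 16 mm across and 2 mm thick, dark with a bright centre; on the lid near a corner at x 30, y 18 mm, 60 mm above the bench
- goblet: the tallest piece: silver goblet turned upside down on its 76 mm mouth, thin stem, its foot (60 mm across) up, 108 mm high. Origin: centre of its mouth on the bench, z up. Not fixed, 500 g
- goblet_mark (a point): centre of the top of the goblet's test pad: raised round pad 16 mm across and 2 mm thick, dark with a bright centre; on the upturned foot, 15 mm off the axis along its x, 110 mm above the bench
- bell: bystander, leave it alone: brass hand bell 42 mm across, 68 mm high, origin at the centre of its underside
- cup: bystander, leave it alone: silver cup, mouth up, 68 mm across, 70 mm high, origin at the centre of its underside
- bowl: bystander, leave it alone: copper bowl 100 mm across, 35 mm high, origin at the centre of its underside
- teapot: bystander, leave it alone: silver teapot, belly 92 mm across, 110 mm high, spout to +y reaching 86 mm, handle to -y reaching 79 mm, origin at the centre of its underside
- jar: bystander, leave it alone: amber jar 56 mm across, 70 mm high, origin at the centre of its underside
- hammer: bystander, leave it alone: hammer 240 mm long lying along its x
- screwdriver: bystander, leave it alone: screwdriver 170 mm long lying along its x
Not all that is in view belongs to the job. What is shaped like the gauge but orange is not meant.

How it is judged:
By the outcome, as a careful person would: the job done as asked, in the order asked, and still so for the second after the job is handed in, with the robot touching nothing.
It also fails if it takes over 72 s, if anything falls off the work surface, if the arm or the gripper's body presses on something with over 40 N, if the wrist force passes 120 N, or if a joint passes its speed limit or range.

### The arm

A 6-joint arm with a two-finger parallel gripper is mounted at the origin on the work surface. World frame = base frame: x ahead of the robot, y to its left, z up, the work surface at z = 0. Lengths are in m, angles in degrees, forces in N, time in s.
With the tool pointing down it reaches from about 0.4 to 0.825 m from the base axis. Payload 7 kg.
Tool frame: the origin (TCP) lies midway between the tips of the shut fingers; the grasp point (between the pads) lies 19 mm behind it; z points along the fingers, y is the direction in which the jaws open and shut (so a half turn about z gives the same grasp; the last joint's range is limited). The gripper opens to 88 mm and grips with 3 to 60 N. Pads are 19 mm wide; open, the fingers measure 130 mm over their backs; the gripper's body (78 mm by 193 mm) begins 47 mm behind the grasp point.
Start: joints at [-49.67, 20.546, 0.682, 0, -70.136, -16.507], TCP at [0.273, -0.617, 0.227] pointing down, gripper open.
Joint ranges: [-176.03, 176.03], [-82.01, 121.73], [-58.28, 71.71], [-173.87, 95.51], [-174.79, -0.11], [-173.66, 173.66]. Speed limits (degrees/s): [136.94, 136.94, 172.46, 180, 180, 180].

### API

Orientations are given as [roll, pitch, yaw] about the fixed x, y, z axes, in that order (R = Rz(yaw) Ry(pitch) Rx(roll)).
In Python, from plant import get_state, capture, get_calibration, close_job, boxes_of, cut_out gives the robot as it stands.
- The arm moves only by the tool apply_moves, never from a script. Its argument "commands" is a list of rows, each an object with "grip": the closure, from 0 (fully open) to 1 (shut); "slide": the shift along the tool's x, y, z in m, a list of three; "roll": the turn about the tool's z in degrees. In form: [{"grip": grip, "slide": [x, y, z], "roll": roll}, ...]. A call has 1 to 5 rows; each row is the pose to reach, as a shift and turn from the pose commanded when the call began, along the tool's axes at that moment; what a row does not reach only later rows make up. A row lasts 1/8 s, in which the tool goes at most 62.5 mm and 10.7 degrees, less where a joint would pass 70% of its speed; a pose out of reach is approached as far as the arm can. A call with a gripper value outside its range is refused whole. The fingers move at their own pace and stop on an object; "grip_force" is the grip in N (left out, the last holds). Time passes only in rows, so rows that repeat a pose let the fingers close. It gives the time, the measured TCP pose, the force and the opening at its end, in the units of the state.
- get_state(): the state, without advancing time (a new reading comes with each control period).
- capture(name): name is "scene" or "side" or "wrist"; returns (picture, depth): 420x560x3 uint8, red, green, blue; 420x560 float32, m along the optical axis (not along the pixel's ray), 0 where there is no reading.
- get_calibration(name): a dict with "mtx" (3x3 intrinsics, pixels), "R" (3x3) and "t" (3): a world point X has camera coordinates R X + t. Camera axes: x right, y down, z forward; pixel columns grow to the right and rows downward; lengths in m; the calibration is good to about 2 mm. A picture is of the moment at which its call begins: read the wrist's pose just before it. get_calibration takes no time and is no camera call; for the wrist camera it gives the pose at the moment of the call.
- close_job(): hands the job in, once; it reports no verdict.
Trained networks look in the newest picture that a camera, given by its name, has taken for a name from the list of things; names that differ only in an ending like _2 or _b are one class to them, and where a whole thing is asked for, a point or a joint stands for the part that bears it (a point fixed in the world has none). Each returns a list of dicts, best first, with "score" (0 to 1); they miss things now and then, are a little off and sometimes report something else, mostly with a low value. They report only what shows in the picture. A call takes as long as a camera call. They do not tell look-alikes from the thing itself.
- boxes_of(name, camera): "position" ([x, y, z] in m, in the coordinates of the camera as it stood for that picture, good to about 4 mm: the middle of the surface that is visible of it).
- cut_out(name, camera): "mask" (420x560 bool, what is visible of it).
The state is a dict: "time_s": time; "joints": joint angles; "qd": joint speeds; "joint_torque": joint torques, N m; "tcp_pos": TCP position; "eef_rot": TCP orientation; "contact_force": force on the tool from outside, world axes, zero at the start; "moment": the same for the moment, N m; "gripper_width": finger opening in m.
Only numpy, scipy, OpenCV 4.12 (cv2) and the standard library are available. Lean on these libraries where they do the work, as an engineer would, in place of code of your own. Each camera call takes 0.05 s, during which the arm holds its last target.

## Working session

There is one attempt and no reset: what is moved stays moved. The work goes in short steps, Python scripts to look and compute and a tool call to move; the robot and the scene stay as the last step left them, time stands still between calls to the robot, and variables do not carry over. Pictures are saved under pics/ and viewed, and the job is handed in when it is done.

Besides the shell and the picture viewer there is one more tool, called after "Call:" by a JSON object that holds its "name" and its "arguments". apply_moves: Moves the arm, as the interface text tells. Its arguments: {"type":"object","properties":{"commands":{"type":"array"},"grip_force":{"type":"number"}},"required":["commands"]}

```bash
mkdir -p pics; ls
python3 - <<'E'
from plant import *
import cv2, numpy as np
print(get_state())
for n in ["scene","side","wrist"]:
    p,d=capture(n); cv2.imwrite(f"pics/a_{n}.png",p[:,:,::-1]); c=get_calibration(n); print(n,c); np.savez(f"a_{n}.npz",p=p,d=d,**c)
E
```

```text
pics
{'time_s': 0.0, 'joints': array([-4.96700747e+01,  2.05903039e+01,  6.31667459e-01, -2.00301071e-02,
       -7.01343760e+01, -1.65070541e+01]), 'qd': array([-0.02399757, -0.08173837,  0.0470246 , -0.01214466,  0.13699987,
        0.15010834]), 'joint_torque': array([-4.05343872e-04, -5.82710123e+01,  2.93040562e+01,  6.99718907e+00,
        6.58313889e-03, -1.79835492e-04]), 'tcp_pos': array([ 0.27241105, -0.61704312,  0.22561973]), 'eef_rot': array([ 1.79905471e+02, -8.37713393e-03, -1.56183944e+02]), 'contact_force': array([ 0.1489753 , -0.29528007, -0.06057239]), 'moment': array([ 0.00220667, -0.02340895,  0.00027286]), 'gripper_width': 0.08774176593114806}
scene {'mtx': array([[515.15847865,   0.        , 274.69800249],
       [  0.        , 515.15847865, 204.89987456],
       [  0.        ,   0.        ,   1.        ]]), 'R': array([[-0.72630754,  0.68732541, -0.00781968],
       [ 0.49912522,  0.51954347, -0.69350458],
       [-0.47260065, -0.5076006 , -0.72040978]]), 't': array([ 0.26031057, -0.20079687,  1.63696039])}
side {'mtx': array([[465.00950794,   0.        , 283.29599983],
       [  0.        , 465.00950794, 211.27455363],
       [  0.        ,   0.        ,   1.        ]]), 'R': array([[-0.96627005, -0.25749129, -0.00451881],
       [-0.19221947,  0.73278425, -0.65274721],
       [ 0.17138804, -0.62986148, -0.75756231]]), 't': array([0.46091531, 0.10040785, 1.22265418])}
wrist {'mtx': array([[327.61995377,   0.        , 278.1489308 ],
       [  0.        , 327.61995377, 206.66067659],
       [  0.        ,   0.        ,   1.        ]]), 'R': array([[-4.03329296e-01,  9.15054782e-01, -4.73769010e-04],
       [ 8.85562627e-01,  3.90460303e-01,  2.51633831e-01],
       [ 2.30443729e-01,  1.01071744e-01, -9.67822396e-01]]), 't': array([ 0.67498901, -0.0314591 ,  0.38944154])}
```

View pics/a_scene.png

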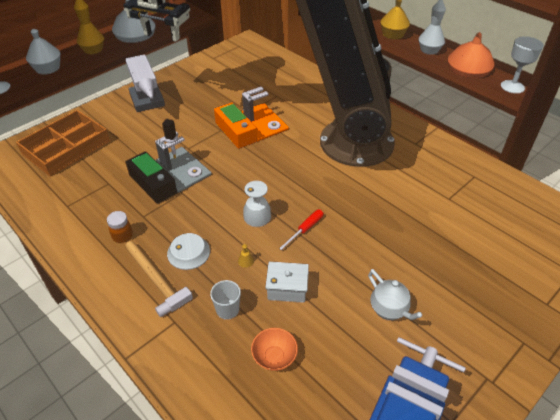

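View pics/a_side.png

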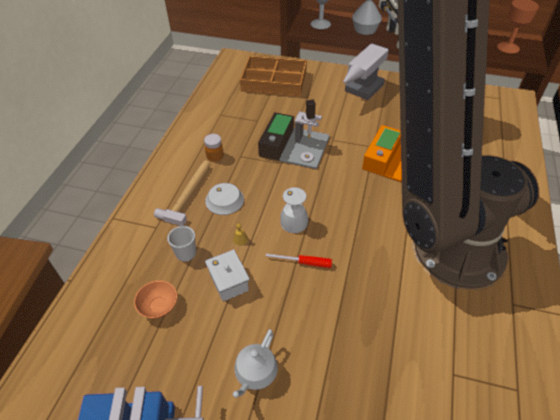

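View pics/a_wrist.png

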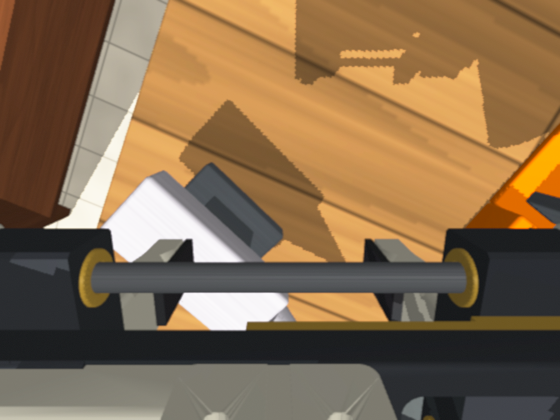

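The real (grey) gauge with its probe is at scene px (170,165), and the orange decoy is at (250,120). The dish is at (188,250), the casket at (287,282) and the goblet at (257,203).

```bash
cat > h.py <<'E'
import numpy as np, cv2
from plant import *
def w(c,P): return (np.asarray(P)-c['t'])@c['R']   # R^T(P-t)
def cloud(d,c):
    v,u=np.mgrid[:d.shape[0],:d.shape[1]]
    K=c['mtx']; P=np.stack([(u-K[0,2])/K[0,0]*d,(v-K[1,2])/K[1,1]*d,d],-1)
    return w(c,P)
def proj(c,X):
    p=c['R']@np.asarray(X)+c['t']; q=c['mtx']@p; return q[:2]/q[2]
E
python3 - <<'E'
from h import *
for n in ["scene","side"]:
    p,d=capture(n); c=get_calibration(n)
    for o in ["gauge","fork_seat","ref_mark","probe","probe_tip","dish","dish_mark","casket","casket_mark","goblet","goblet_mark","bell","cup"]:
        for r in boxes_of(o,n)[:3]:
            X=w(c,r['position']); print(n,o,round(r['score'],2),X.round(3),proj(c,X).round(0))
print(get_state()['time_s'])
E
```

```text
scene gauge 0.93 [ 0.217 -0.286  0.038] [245. 122.]
scene gauge 0.72 [ 0.547 -0.272  0.033] [163. 173.]
scene fork_seat 0.92 [ 0.208 -0.287  0.038] [247. 120.]
scene fork_seat 0.9 [ 0.548 -0.274  0.034] [162. 173.]
scene ref_mark 0.92 [ 0.211 -0.29   0.036] [246. 121.]
scene ref_mark 0.8 [ 0.54  -0.273  0.037] [164. 171.]
scene probe 0.52 [ 0.482 -0.309  0.127] [169. 132.]
scene dish 0.76 [0.664 0.001 0.027] [187. 249.]
scene dish_mark 0.78 [0.665 0.008 0.027] [189. 251.]
scene casket 0.7 [0.566 0.254 0.057] [285. 280.]
scene casket 0.26 [0.666 0.002 0.026] [187. 250.]
scene casket_mark 0.7 [0.566 0.252 0.058] [284. 279.]
scene goblet 0.88 [0.455 0.031 0.056] [256. 206.]
scene goblet_mark 0.88 [0.457 0.03  0.055] [255. 207.]
scene bell 0.57 [0.573 0.121 0.025] [246. 257.]
scene cup 0.72 [0.689 0.189 0.046] [227. 296.]
side gauge 0.88 [ 0.233 -0.263  0.059] [385. 152.]
side gauge 0.71 [ 0.523 -0.269  0.022] [291. 144.]
side fork_seat 0.8 [ 0.229 -0.264  0.059] [387. 152.]
side fork_seat 0.67 [0.647 0.008 0.027] [224. 198.]
side fork_seat 0.62 [ 0.523 -0.268  0.02 ] [291. 145.]
side re
[... 159 characters left out ...]
obe 0.54 [ 0.472 -0.304  0.127] [311. 113.]
side probe_tip 0.47 [0.695 0.191 0.043] [182. 242.]
side dish 0.58 [0.41  0.463 0.069] [256. 366.]
side dish_mark 0.64 [0.647 0.009 0.024] [224. 200.]
side dish_mark 0.18 [ 0.741 -0.162  0.05 ] [213. 148.]
side casket 0.63 [0.545 0.265 0.059] [227. 275.]
side casket_mark 0.66 [0.543 0.261 0.054] [228. 275.]
side goblet 0.9 [0.432 0.036 0.056] [296. 214.]
side goblet 0.31 [ 0.524 -0.271  0.02 ] [291. 144.]
side goblet_mark 0.64 [0.438 0.031 0.053] [294. 213.]
side bell 0.61 [0.564 0.124 0.022] [239. 237.]
side bell 0.3 [ 0.743 -0.158  0.046] [212. 149.]
side bell 0.16 [0.543 0.261 0.053] [228. 275.]
side cup 0.88 [0.694 0.192 0.042] [182. 243.]
1.55
```

Run:
```python
import cv2
a=cv2.imread("pics/a_scene.png"); b=cv2.imread("pics/a_side.png")
cv2.imwrite("pics/b1.png",cv2.resize(a[100:310,110:320],None,fx=2.8,fy=2.8,interpolation=cv2.INTER_CUBIC))
cv2.imwrite("pics/b2.png",cv2.resize(b[90:310,190:350],None,fx=2.7,fy=2.7,interpolation=cv2.INTER_CUBIC))
```

```text
(no output)
```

View pics/b1.png

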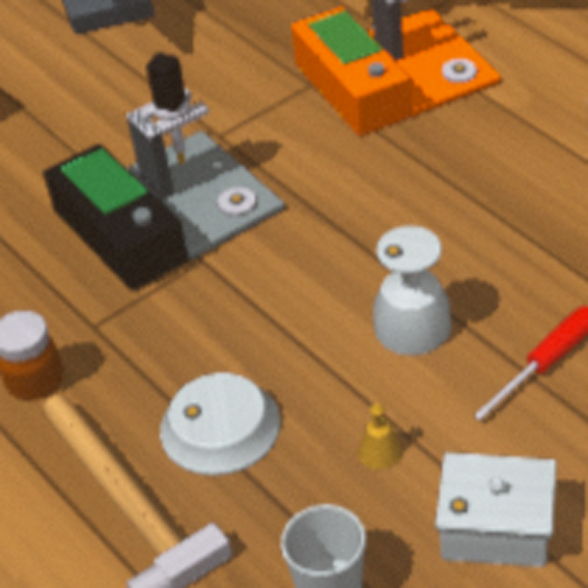

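View pics/b2.png

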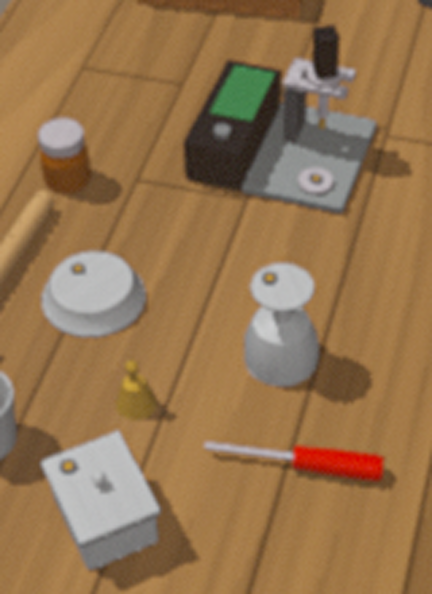

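Run:
```python
from h import *
# gold/dark pad centres: blobs near guesses -> ray/plane
H=dict(ref=.020,dish=.030,casket=.060,goblet=.110)
G={'scene':dict(ref=(110+237/2.8,100+200/2.8),dish=(110+192/2.8,100+411/2.8),casket=(110+458/2.8,100+506/2.8),goblet=(110+394/2.8,100+251/2.8)),
'side':dict(ref=(190+316/2.7,90+180/2.7),dish=(190+78/2.7,90+268/2.7),casket=(190+68/2.7,90+466/2.7),goblet=(190+269/2.7,90+278/2.7))}
for n in G:
    f=np.load(f"a_{n}.npz"); p=f['p'].astype(float); C=cloud(f['d'],f)
    for k,(u,v) in G[n].items():
        u0,v0=int(round(u)),int(round(v)); W=p[v0-4:v0+5,u0-4:u0+5]
        wt=np.clip(W[...,0]-W[...,2]-25,0,None)
        vv,uu=np.mgrid[v0-4:v0+5,u0-4:u0+5]; cu,cv=(wt*uu).sum()/wt.sum(),(wt*vv).sum()/wt.sum()
        K=f['mtx']; r=f['R'].T@np.array([(cu-K[0,2])/K[0,0],(cv-K[1,2])/K[1,1],1]); o=-f['R'].T@f['t']
        X=o+r*(H[k]-o[2])/r[2]
        print(n,k,(round(cu,1),round(cv,1)),X.round(4),'depthpt',C[int(round(cv)),int(round(cu))].round(4))
```

```text
scene ref (np.float64(194.0), np.float64(170.4)) [ 0.4671 -0.2314  0.02  ] depthpt [ 0.467  -0.2309  0.0219]
scene dish (np.float64(178.2), np.float64(246.4)) [ 0.6758 -0.0202  0.03  ] depthpt [ 0.6748 -0.0229  0.0284]
scene casket (np.float64(273.4), np.float64(280.0)) [0.587  0.2379 0.06  ] depthpt [0.5866 0.2361 0.0576]
scene goblet (np.float64(250.0), np.float64(189.0)) [0.4583 0.0136 0.11  ] depthpt [0.4597 0.0155 0.1122]
side ref (np.float64(306.6), np.float64(155.5)) [ 0.4644 -0.2318  0.02  ] depthpt [ 0.4624 -0.2286  0.0213]
side dish (np.float64(218.4), np.float64(188.9)) [ 0.6742 -0.0206  0.03  ] depthpt [ 0.6744 -0.0184  0.0319]
side casket (np.float64(214.8), np.float64(262.1)) [0.5852 0.238  0.06  ] depthpt [0.5847 0.2378 0.0602]
side goblet (np.float64(289.2), np.float64(192.2)) [0.457  0.0132 0.11  ] depthpt [0.4581 0.0111 0.1084]
```

Run:
```python
from h import *
for n in ["scene","side"]:
    f=np.load(f"a_{n}.npz"); C=cloud(f['d'],f); p=f['p'].astype(int)
    reg=(abs(C[...,0]-.5)<.17)&(abs(C[...,1]+.29)<.13)
    def rect(m,name):
        P=C[m][:,:2].astype(np.float32); 
        if len(P)<5: print(name,len(P));return
        (c,s,a)=cv2.minAreaRect(P*1000); print(n,name,len(P),np.round(c,1),np.round(s,1),round(a,1),'med z',np.median(C[m][:,2]).round(4))
    z=C[...,2]
    rect(reg&(abs(z-.012)<.004)&(C[...,0]<.6),'base')
    rect(reg&(abs(z-.062)<.005),'boxtop')
    rect(reg&(z>.125),'handle')
    m=reg&(z>.125); print(C[m].mean(0).round(4), C[m].max(0).round(4),C[m].min(0).round(4))
    rect(reg&(abs(z-.162)<.005),'handletop')
    rect(reg&(abs(z-.100)<.005),'tinetop')
```

```text
scene base 926 [ 508.7 -283.4] [165. 172.] 87.2 med z 0.0118
scene boxtop 841 [ 545.5 -285.3] [161.5 138.2] 85.4 med z 0.0614
scene handle 174 [ 478.9 -311.9] [33.5 31. ] 17.9 med z 0.1498
[ 0.4809 -0.3074  0.1477] [ 0.4954 -0.2943  0.1649] [ 0.4605 -0.3305  0.1251]
scene handletop 65 [ 478.9 -311.7] [28.6 26.3] 19.3 med z 0.1604
scene tinetop 176 [ 483.7 -312. ] [50.3 74.2] 86.7 med z 0.0991
side base 1070 [ 469.2 -307.2] [287.5 161.1] 66.3 med z 0.0121
side boxtop 683 [ 540.4 -281.9] [161.4 139.1] 86.9 med z 0.0615
side handle 143 [ 474.5 -308.2] [26.  28.6] 24.5 med z 0.1523
[ 0.4738 -0.3034  0.1492] [ 0.4906 -0.2908  0.1665] [ 0.4593 -0.3259  0.1252]
side handletop 55 [ 474.2 -308.4] [25.2 28.5] 24.0 med z 0.1616
side tinetop 170 [ 480.6 -309.1] [50.4 71.9] 88.3 med z 0.1
```

Call:
{"name": "apply_moves", "arguments": {"commands": [{"grip": 0, "slide": [-0.055, 0.031, -0.008], "roll": 0}, {"grip": 0, "slide": [-0.11, 0.062, -0.015], "roll": 0}, {"grip": 0, "slide": [-0.165, 0.093, -0.025], "roll": 0}, {"grip": 0, "slide": [-0.22, 0.124, -0.025], "roll": 0}, {"grip": 0, "slide": [-0.275, 0.155, -0.025], "roll": 0}]}}

```text
time_s: 2.17
tcp_pos: [0.4598, -0.3668, 0.2521]
eef_rot: [-180.0, 0.0, -156.2]
contact_force: [1.3, -0.2, -1.3]
gripper_width: 0.0874
```

Call:
{"name": "apply_moves", "arguments": {"commands": [{"grip": 0, "slide": [-0.055, 0.03, 0], "roll": 0}, {"grip": 0, "slide": [-0.075, 0.043, 0], "roll": 0}, {"grip": 0, "slide": [-0.075, 0.043, 0], "roll": 0}, {"grip": 0, "slide": [-0.075, 0.043, 0], "roll": 0}]}}

```text
time_s: 2.68
tcp_pos: [0.5097, -0.2991, 0.2516]
eef_rot: [-180.0, -0.0, -156.2]
contact_force: [0.0, 0.1, 0.1]
gripper_width: 0.0874
```

Run:
```python
from h import *
s=get_state(); print(s['time_s'],s['tcp_pos'],s['eef_rot'],s['contact_force'])
c=get_calibration("wrist"); p,d=capture("wrist"); cv2.imwrite("pics/c_wrist.png",p[:,:,::-1]); np.savez("c_wrist.npz",p=p,d=d,**c)
```

```text
2.675 [ 0.50969373 -0.29908311  0.25157393] [-1.79999701e+02 -9.69833798e-03 -1.56167153e+02] [0.03374928 0.05618139 0.13488772]
```

View pics/c_wrist.png

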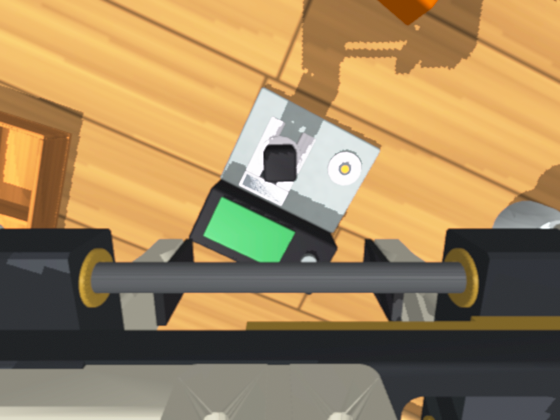

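The wrist view shows the probe handle at (280,163), nearly square to the tool. The reference pad is at (345,169) and the gauge is turned about 25° in the image.

Run:
```python
from h import *
f=np.load("c_wrist.npz"); C=cloud(f['d'],f); p=f['p'].astype(int); K=f['mtx']
z=C[...,2]
v,u=np.mgrid[:420,:560]; top=v<240
def rect(m,name):
    P=C[m][:,:2].astype(np.float32); (c,s,a)=cv2.minAreaRect(P*1000); print(name,len(P),np.round(c,1),np.round(s,1),round(a,1),'z',np.median(C[m][:,2]).round(4), 'px',u[m].mean().round(1),v[m].mean().round(1))
roi=top&(u>190)&(u<400)
rect(roi&(abs(z-.162)<.006)&(u>255)&(u<305)&(v>130),'handletop')
rect(roi&(abs(z-.100)<.004),'tines')
rect(roi&(abs(z-.062)<.004),'box')
m=(roi&(abs(z-.012)<.004)).astype(np.uint8); _,l,st,_=cv2.connectedComponentsWithStats(m); rect(l==1+st[1:,4].argmax(),'base')
W=p[159:180,335:356]; wt=np.clip(W[...,0]-W[...,2]-60,0,None); cu=(wt*u[159:180,335:356]).sum()/wt.sum(); cv=(wt*v[159:180,335:356]).sum()/wt.sum()
def plane(c,cu,cv,h):
    r=c['R'].T@np.array([(cu-c['mtx'][0,2])/c['mtx'][0,0],(cv-c['mtx'][1,2])/c['mtx'][1,1],1]); o=-c['R'].T@c['t']; return o+r*(h-o[2])/r[2]
print('ref',cu,cv,plane(f,cu,cv,.02))
dark=(p.sum(-1)<110)&(u>255)&(u<310)&(v>130)&(v<195); print(dark.sum())
im=cv2.resize(f['p'][80:270,180:400,::-1],None,fx=3.5,fy=3.5,interpolation=cv2.INTER_NEAREST); cv2.imwrite("pics/c_crop.png",im)
```

```text
handletop 1123 [ 476.6 -313. ] [25.6 25.3] 24.5 z 0.1629 px 279.7 164.4
tines 1825 [ 482.2 -313.2] [46.1 72. ] 86.9 z 0.1011 px 273.0 165.2
box 3397 [ 540.1 -312.3] [ 78.2 149.9] 23.7 z 0.0644 px 240.9 221.0
base 8669 [ 483.3 -283.4] [160.  121.2] 87.0 z 0.013 px 302.8 159.8
ref 344.5472703062583 168.6675543719485 [ 0.46571795 -0.23238992  0.02      ]
147
```

View pics/c_crop.png

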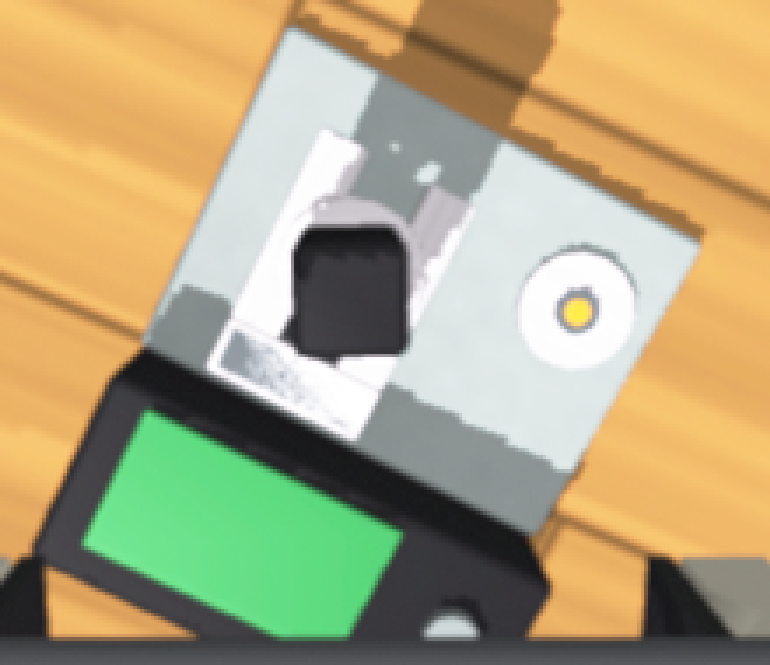

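Call:
{"name": "apply_moves", "arguments": {"commands": [{"grip": 0, "slide": [0.036, 0.0007, 0], "roll": 0}, {"grip": 0, "slide": [0.036, 0.0007, 0.035], "roll": 0}, {"grip": 0, "slide": [0.036, 0.0007, 0.08], "roll": 0}, {"grip": 0, "slide": [0.036, 0.0007, 0.12], "roll": 0}, {"grip": 0, "slide": [0.036, 0.0007, 0.136], "roll": -0.5}]}}

```text
time_s: 3.35
tcp_pos: [0.4748, -0.3133, 0.1135]
eef_rot: [179.9, -0.1, -155.8]
contact_force: [0.3, -0.0, -0.3]
gripper_width: 0.0875
```

Call:
{"name": "apply_moves", "arguments": {"commands": [{"grip": 0, "slide": [0, 0, 0], "roll": 0}, {"grip": 0, "slide": [0, 0, 0], "roll": 0}]}}

```text
time_s: 3.6
tcp_pos: [0.4777, -0.3134, 0.1172]
eef_rot: [-179.9, 0.1, -155.7]
contact_force: [0.3, 0.7, 0.5]
gripper_width: 0.0877
```

Run:
```python
from h import *
s=get_state(); print(s['time_s'],s['tcp_pos'],s['eef_rot'],s['contact_force'])
p,d=capture("side");cv2.imwrite("pics/d1.png",cv2.resize(p[80:200,230:390,::-1],None,fx=4,fy=4))
p,d=capture("wrist");cv2.imwrite("pics/d2.png",p[:,:,::-1])
```

```text
3.6 [ 0.47769407 -0.31341874  0.11719363] [-1.79893811e+02  8.82854902e-02 -1.55678021e+02] [0.26587848 0.67470665 0.54910764]
```

View pics/d1.png

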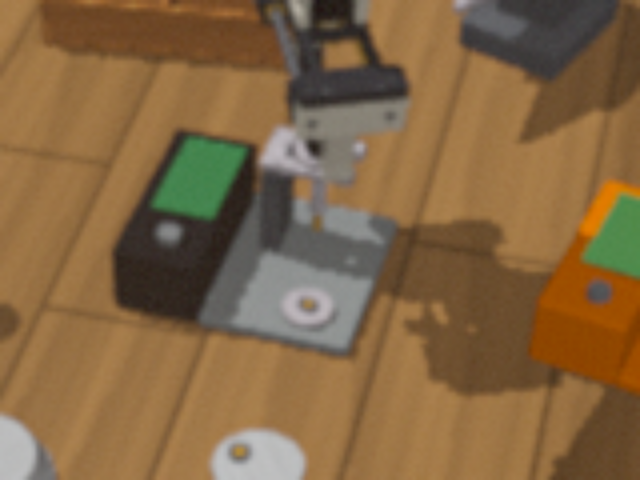

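View pics/d2.png

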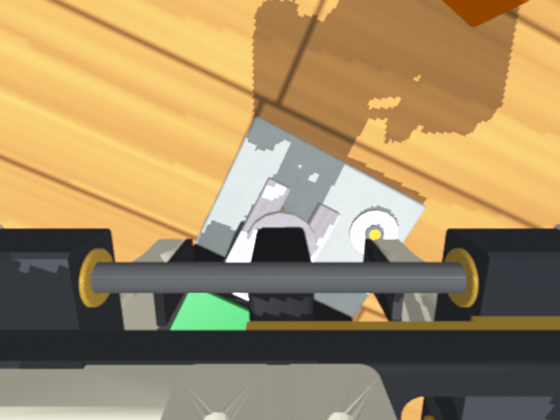

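The handle sits centred between the fingers (px 252–313, with the fingers at 193 and 367). I'll close on it now.

Call:
{"name": "apply_moves", "arguments": {"commands": [{"grip": 1, "slide": [0, 0, 0], "roll": 0}, {"grip": 1, "slide": [0, 0, 0], "roll": 0}, {"grip": 1, "slide": [0, 0, 0], "roll": 0}, {"grip": 1, "slide": [0, 0, 0], "roll": 0}, {"grip": 1, "slide": [0, 0, 0], "roll": 0}], "grip_force": 25}}

```text
time_s: 4.32
tcp_pos: [0.4767, -0.3127, 0.1155]
eef_rot: [180.0, -0.0, -155.7]
contact_force: [-0.9, -0.6, 0.4]
gripper_width: 0.0429
```

Call:
{"name": "apply_moves", "arguments": {"commands": [{"grip": 1, "slide": [0, 0, 0], "roll": 0}, {"grip": 1, "slide": [0, 0, 0], "roll": 0}, {"grip": 1, "slide": [0, 0, 0], "roll": 0}, {"grip": 1, "slide": [0, 0, 0], "roll": 0}]}}

```text
time_s: 4.82
tcp_pos: [0.4767, -0.3127, 0.1155]
eef_rot: [180.0, -0.0, -155.7]
contact_force: [-0.0, 0.2, -0.7]
gripper_width: 0.026
```

Run:
```python
from h import *
s=get_state(); print(s)
```

```text
{'time_s': 4.825, 'joints': array([-1.36055059e+01,  1.63493393e+01, -2.11947201e+01, -2.26978360e-03,
       -5.24598839e+01, -5.20712279e+01]), 'qd': array([-0.09183713,  0.02269238, -0.12075422,  0.05116106, -0.04387866,
        0.00464337]), 'joint_torque': array([-2.44033471e-02, -4.81041813e+01,  2.47613651e+01,  5.94191507e+00,
       -9.47888545e-02, -1.70981308e-03]), 'tcp_pos': array([ 0.47671552, -0.31270351,  0.11552168]), 'eef_rot': array([ 1.79996157e+02, -2.00413429e-03, -1.55678117e+02]), 'contact_force': array([-0.0207976 ,  0.23045004, -0.69766434]), 'moment': array([-0.02286953, -0.06976578, -0.00759648]), 'gripper_width': 0.02595251530344161}
```

Call:
{"name": "apply_moves", "arguments": {"commands": [{"grip": 1, "slide": [0, 0, -0.01], "roll": 0}, {"grip": 1, "slide": [0, 0, -0.035], "roll": 0}, {"grip": 1, "slide": [0, 0, -0.065], "roll": 0}, {"grip": 1, "slide": [0, 0, -0.092], "roll": 0}, {"grip": 1, "slide": [0, 0, -0.097], "roll": 0}]}}

```text
time_s: 5.45
tcp_pos: [0.4777, -0.3131, 0.2151]
eef_rot: [-179.8, 0.2, -155.7]
contact_force: [0.8, -0.4, -2.3]
gripper_width: 0.0257
```

Call:
{"name": "apply_moves", "arguments": {"commands": [{"grip": 1, "slide": [0, 0, 0], "roll": 0}, {"grip": 1, "slide": [-0.008, 0.026, 0], "roll": 0}, {"grip": 1, "slide": [-0.018, 0.06, 0], "roll": 0}, {"grip": 1, "slide": [-0.023, 0.0777, 0], "roll": 0}, {"grip": 1, "slide": [-0.023, 0.0777, 0.03], "roll": 0}]}}

```text
time_s: 6.08
tcp_pos: [0.4669, -0.2317, 0.1837]
eef_rot: [-179.9, 0.2, -155.6]
contact_force: [0.4, -0.6, -1.7]
gripper_width: 0.026
```

Call:
{"name": "apply_moves", "arguments": {"commands": [{"grip": 1, "slide": [0, 0, 0.02], "roll": 0}, {"grip": 1, "slide": [0, 0, 0.03], "roll": 0}, {"grip": 1, "slide": [0, 0, 0.03], "roll": 0}, {"grip": 1, "slide": [0, 0, 0.03], "roll": 0}]}}

```text
time_s: 6.58
tcp_pos: [0.4662, -0.2327, 0.1532]
eef_rot: [-180.0, 0.0, -155.7]
contact_force: [-0.0, -0.2, -2.1]
gripper_width: 0.0255
```

Run:
```python
from h import *
s=get_state(); print(s['time_s'],s['tcp_pos'],s['eef_rot'],s['contact_force'],s['gripper_width'])
for n,a in [("side",(80,200,230,390)),("scene",(90,210,110,270))]:
    p,d=capture(n);cv2.imwrite(f"pics/e_{n}.png",cv2.resize(p[a[0]:a[1],a[2]:a[3],::-1],None,fx=4.5,fy=4.5,interpolation=cv2.INTER_CUBIC)); print([ (r['score'],w(get_calibration(n),r['position'])) for r in boxes_of('probe_tip',n)[:2]])
c=get_calibration("wrist");p,d=capture("wrist");cv2.imwrite("pics/e_wrist.png",p[:,:,::-1])
```

```text
6.575 [ 0.46618716 -0.23268391  0.153193  ] [-1.79961710e+02  3.54770877e-02 -1.55673290e+02] [-0.01435096 -0.16149519 -2.14159342] 0.025479381798135595
[(0.33, array([0.70421113, 0.34753213, 0.01564286]))]
[]
```

View pics/e_side.png

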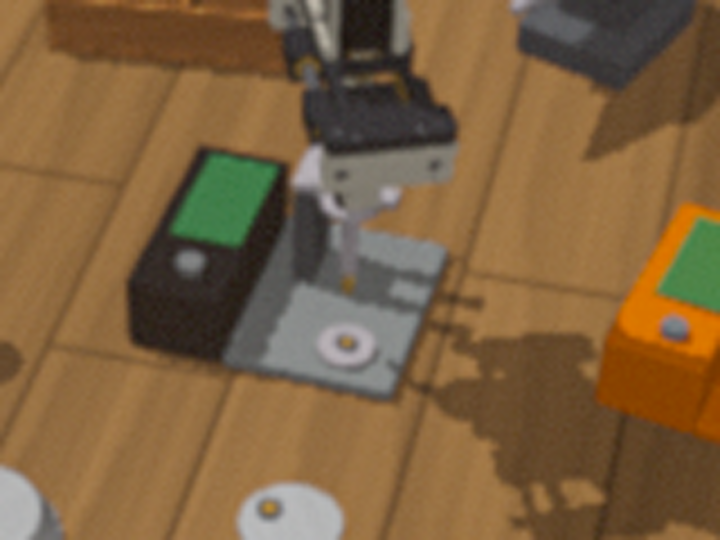

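View pics/e_scene.png

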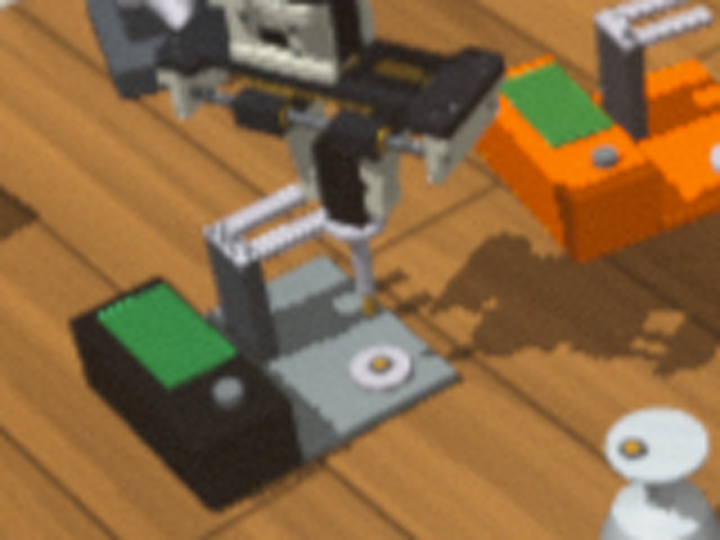

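View pics/e_wrist.png

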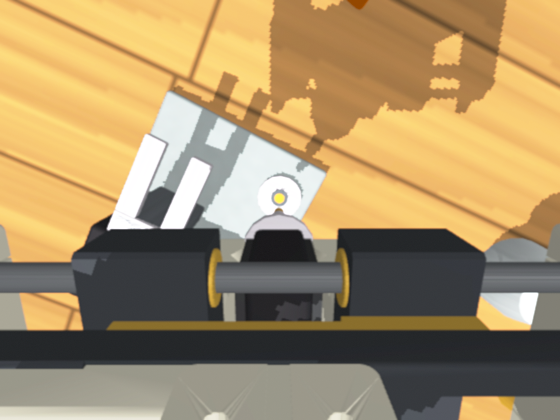

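Run:
```python
from h import *
for n in ["side","scene"]:
    c=get_calibration(n); print(n,proj(c,[.4662,-.2327,.0627]),proj(c,[.4662,-.2327,.0727]),proj(c,[.4657,-.2324,.02]))
```

```text
side [306.54443676 144.70565305] [306.65570147 142.16654804] [306.21857571 155.33751877]
scene [192.13719636 159.08109589] [191.70879046 156.44834743] [194.11818303 170.01238257]
```

Call:
{"name": "apply_moves", "arguments": {"commands": [{"grip": 1, "slide": [0.0005, 0, 0.02], "roll": 0}, {"grip": 1, "slide": [0.0005, 0, 0.034], "roll": 0}, {"grip": 1, "slide": [0.0005, 0, 0.039], "roll": 0}, {"grip": 1, "slide": [0.0005, 0, 0.039], "roll": 0}, {"grip": 1, "slide": [0.0005, 0, 0.039], "roll": 0}]}}

```text
time_s: 7.45
tcp_pos: [0.4656, -0.2327, 0.1141]
eef_rot: [-180.0, 0.0, -155.7]
contact_force: [0.7, -0.0, -0.1]
gripper_width: 0.0263
```

Call:
{"name": "apply_moves", "arguments": {"commands": [{"grip": 1, "slide": [0, 0, 0.0015], "roll": 0}, {"grip": 1, "slide": [0, 0, 0.003], "roll": 0}, {"grip": 1, "slide": [0, 0, 0.0045], "roll": 0}, {"grip": 1, "slide": [0, 0, 0.006], "roll": 0}, {"grip": 1, "slide": [0, 0, 0.006], "roll": 0}]}}

```text
time_s: 8.07
tcp_pos: [0.4654, -0.2327, 0.1076]
eef_rot: [-180.0, 0.0, -155.7]
contact_force: [0.4, -0.0, 1.4]
gripper_width: 0.0258
```

```bash
cat > look.py <<'E'
from h import *
import sys
tag,us,vs,uc,vc=sys.argv[1],*map(int,sys.argv[2:6])
s=get_state(); print(s['time_s'],s['tcp_pos'],s['eef_rot'],s['contact_force'],s['gripper_width'])
ims=[]
for n,u,v in [("side",us,vs),("scene",uc,vc)]:
    p,d=capture(n); ims.append(cv2.resize(p[v-45:v+25,u-40:u+40,::-1],None,fx=5,fy=5,interpolation=cv2.INTER_CUBIC)); 
cv2.imwrite(f"pics/{tag}.png",np.hstack(ims)[:, :800])
print(get_state()['contact_force'])
E
python3 look.py f 306 155 194 170
```

```text
8.075 [ 0.46539026 -0.232703    0.10761601] [-1.79988153e+02  9.48744637e-03 -1.55669878e+02] [ 0.37108006 -0.00604131  1.44843793] 0.02578206254043628
[-0.61804254 -0.47094957  0.33137718]
```

View pics/f.png

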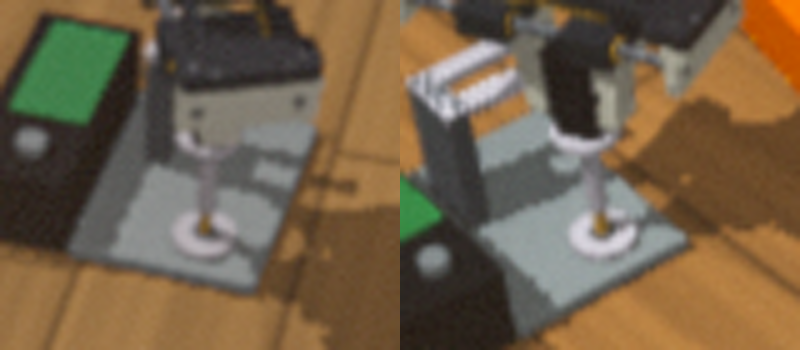

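The tip sits on the reference pad in both views, and the force rise of about 2.5 N matches 3 mm of spring travel. I'll press slightly more and hold.

Call:
{"name": "apply_moves", "arguments": {"commands": [{"grip": 1, "slide": [0, 0, 0.0015], "roll": 0}, {"grip": 1, "slide": [0, 0, 0.002], "roll": 0}, {"grip": 1, "slide": [0, 0, 0.002], "roll": 0}, {"grip": 1, "slide": [0, 0, 0.002], "roll": 0}, {"grip": 1, "slide": [0, 0, 0.002], "roll": 0}]}}

```text
time_s: 8.8
tcp_pos: [0.4653, -0.2327, 0.1056]
eef_rot: [-180.0, 0.0, -155.7]
contact_force: [-0.4, -0.7, 2.0]
gripper_width: 0.0263
```

Call:
{"name": "apply_moves", "arguments": {"commands": [{"grip": 1, "slide": [0, 0, 0], "roll": 0}, {"grip": 1, "slide": [0, 0, 0], "roll": 0}, {"grip": 1, "slide": [0, 0, 0], "roll": 0}, {"grip": 1, "slide": [0, 0, 0], "roll": 0}, {"grip": 1, "slide": [0, 0, 0], "roll": 0}]}}

```text
time_s: 9.43
tcp_pos: [0.4653, -0.2327, 0.1056]
eef_rot: [-180.0, 0.0, -155.7]
contact_force: [1.1, -0.8, 1.7]
gripper_width: 0.0262
```

```bash
python3 look.py g 306 155 194 170
```

```text
9.425 [ 0.46527059 -0.23266218  0.10557307] [-1.79997272e+02  4.51740377e-03 -1.55676277e+02] [ 1.13913106 -0.75046468  1.71929118] 0.026243891224134064
[ 1.4519994  -0.7964986   1.43224681]
```

View pics/g.png

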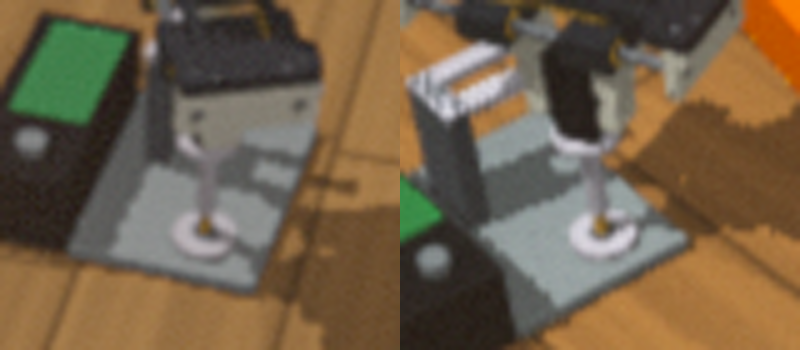

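Call:
{"name": "apply_moves", "arguments": {"commands": [{"grip": 1, "slide": [0, 0, -0.015], "roll": 0}, {"grip": 1, "slide": [0, 0, -0.06], "roll": 0}, {"grip": 1, "slide": [-0.02, 0.008, -0.105], "roll": 0}, {"grip": 1, "slide": [-0.06, 0.023, -0.115], "roll": 0}, {"grip": 1, "slide": [-0.11, 0.042, -0.115], "roll": 0}]}}

```text
time_s: 10.15
tcp_pos: [0.5488, -0.1486, 0.2231]
eef_rot: [-179.9, 0.2, -155.8]
contact_force: [0.0, -0.2, -1.5]
gripper_width: 0.0261
```

Call:
{"name": "apply_moves", "arguments": {"commands": [{"grip": 1, "slide": [-0.05, 0.02, 0], "roll": 0}, {"grip": 1, "slide": [-0.1, 0.04, 0], "roll": 0}, {"grip": 1, "slide": [-0.14, 0.054, 0], "roll": 0}, {"grip": 1, "slide": [-0.168, 0.065, 0], "roll": 0}, {"grip": 1, "slide": [-0.168, 0.065, 0.03], "roll": 0}]}}

```text
time_s: 10.78
tcp_pos: [0.6768, -0.0187, 0.1924]
eef_rot: [-179.9, 0.2, -155.6]
contact_force: [-0.7, -0.3, -2.0]
gripper_width: 0.0257
```

Call:
{"name": "apply_moves", "arguments": {"commands": [{"grip": 1, "slide": [0, 0, 0.02], "roll": 0}, {"grip": 1, "slide": [0, 0, 0.035], "roll": 0}, {"grip": 1, "slide": [0, 0, 0.035], "roll": 0}, {"grip": 1, "slide": [0, 0, 0.035], "roll": 0}]}}

```text
time_s: 11.28
tcp_pos: [0.6749, -0.0208, 0.1567]
eef_rot: [-180.0, 0.1, -155.7]
contact_force: [0.1, 0.1, -1.1]
gripper_width: 0.0256
```

```bash
python3 look.py i 218 189 178 246;  python3 - <<'E'
from h import *
c=get_calibration("wrist");p,d=capture("wrist");cv2.imwrite("pics/i_wrist.png",p[:,:,::-1]); np.savez("i_wrist.npz",p=p,d=d,**c)
E
```

```text
11.275 [ 0.67493756 -0.02078368  0.15666141] [-1.79969411e+02  6.10473622e-02 -1.55675331e+02] [ 0.06369799  0.06513725 -1.09334227] 0.025562079052629322
[-0.49774478  0.38199702 -1.49086653]
```

View pics/i.png

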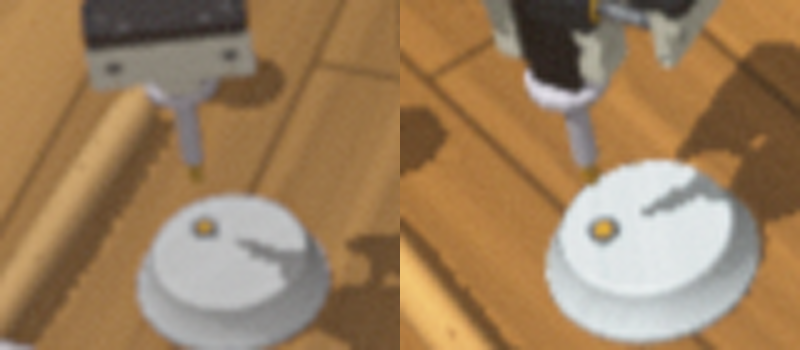

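View pics/i_wrist.png

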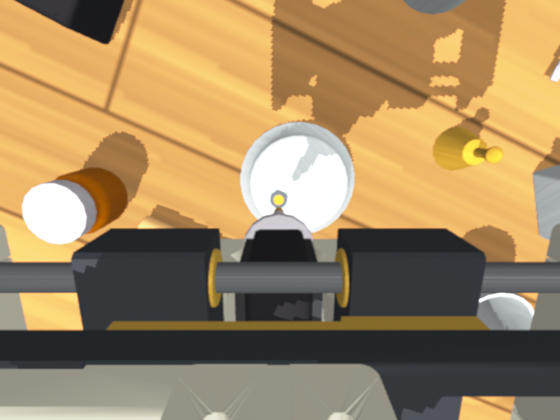

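```bash
cat >> h.py <<'E'
def plane(c,cu,cv,h):
    r=c['R'].T@np.array([(cu-c['mtx'][0,2])/c['mtx'][0,0],(cv-c['mtx'][1,2])/c['mtx'][1,1],1]); o=-c['R'].T@c['t']; return o+r*(h-o[2])/r[2]
def gold(p,u,v,k=6):
    W=p[v-k:v+k+1,u-k:u+k+1].astype(float); wt=np.clip(W[...,0]-W[...,2]-60,0,None); vv,uu=np.mgrid[v-k:v+k+1,u-k:u+k+1]
    return (wt*uu).sum()/wt.sum(),(wt*vv).sum()/wt.sum()
E
python3 - <<'E'
from h import *
f=np.load("i_wrist.npz"); g=gold(f['p'],278,200); print(g,plane(f,*g,.03))
E
```

```text
(np.float64(278.22813192543344), np.float64(199.45743710076914)) [ 0.67519954 -0.02110708  0.03      ]
```

Call:
{"name": "apply_moves", "arguments": {"commands": [{"grip": 1, "slide": [0, 0, 0.015], "roll": 0}, {"grip": 1, "slide": [0, 0, 0.028], "roll": 0}, {"grip": 1, "slide": [0, 0, 0.033], "roll": 0}, {"grip": 1, "slide": [0, 0, 0.033], "roll": 0}, {"grip": 1, "slide": [0, 0, 0.033], "roll": 0}]}}

```text
time_s: 12.05
tcp_pos: [0.6748, -0.0206, 0.1228]
eef_rot: [-180.0, 0.0, -155.7]
contact_force: [0.5, 0.2, -1.4]
gripper_width: 0.0254
```

Call:
{"name": "apply_moves", "arguments": {"commands": [{"grip": 1, "slide": [0, 0, 0.002], "roll": 0}, {"grip": 1, "slide": [0, 0, 0.0035], "roll": 0}, {"grip": 1, "slide": [0, 0, 0.005], "roll": 0}, {"grip": 1, "slide": [0, 0, 0.0065], "roll": 0}, {"grip": 1, "slide": [0, 0, 0.007], "roll": 0}]}}

```text
time_s: 12.68
tcp_pos: [0.6747, -0.0206, 0.1157]
eef_rot: [-180.0, 0.0, -155.7]
contact_force: [0.3, 0.5, 1.1]
gripper_width: 0.0264
```

```bash
python3 look.py j 218 189 178 246
```

```text
12.675 [ 0.67473564 -0.02062757  0.11572837] [-1.79986782e+02  2.93394942e-02 -1.55669421e+02] [0.32747562 0.46442137 1.14368629] 0.02638829899021919
[0.23388771 1.33204917 2.32631499]
```

View pics/j.png

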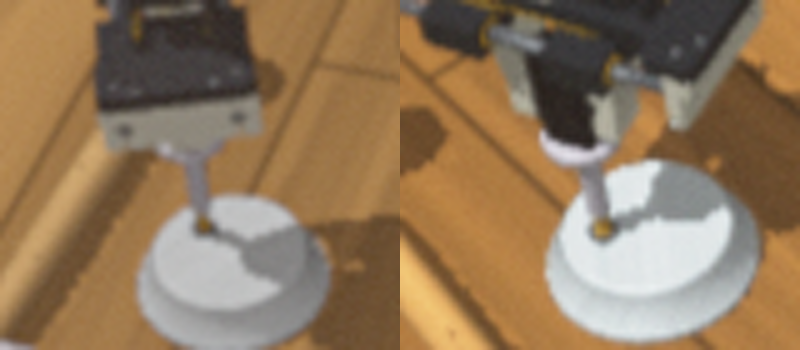

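The tip is on the dish pad with about 4.8 mm of compression, a force rise of about 3 N, and the dish hasn't moved. Holding.

Call:
{"name": "apply_moves", "arguments": {"commands": [{"grip": 1, "slide": [0, 0, 0], "roll": 0}, {"grip": 1, "slide": [0, 0, 0], "roll": 0}, {"grip": 1, "slide": [0, 0, 0], "roll": 0}, {"grip": 1, "slide": [0, 0, 0], "roll": 0}, {"grip": 1, "slide": [0, 0, 0], "roll": 0}]}}

```text
time_s: 13.4
tcp_pos: [0.6746, -0.0206, 0.1156]
eef_rot: [-180.0, 0.0, -155.7]
contact_force: [1.5, 0.4, 2.8]
gripper_width: 0.0258
```

Call:
{"name": "apply_moves", "arguments": {"commands": [{"grip": 1, "slide": [0, 0, 0], "roll": 0}, {"grip": 1, "slide": [0, 0, -0.004], "roll": 0}, {"grip": 1, "slide": [0, 0, -0.015], "roll": 0}, {"grip": 1, "slide": [0, 0, -0.065], "roll": 0}, {"grip": 1, "slide": [0, 0, -0.115], "roll": 0}]}}

```text
time_s: 14.02
tcp_pos: [0.6736, -0.0208, 0.2316]
eef_rot: [180.0, -0.1, -155.7]
contact_force: [1.2, 0.3, -1.1]
gripper_width: 0.0259
```

Call:
{"name": "apply_moves", "arguments": {"commands": [{"grip": 1, "slide": [-0.003, 0.03, 0], "roll": 0}, {"grip": 1, "slide": [-0.008, 0.085, 0], "roll": 0}, {"grip": 1, "slide": [-0.013, 0.14, 0], "roll": 0}, {"grip": 1, "slide": [-0.018, 0.195, 0], "roll": 0}, {"grip": 1, "slide": [-0.023, 0.245, 0], "roll": 0}]}}

```text
time_s: 14.65
tcp_pos: [0.5932, 0.2135, 0.231]
eef_rot: [180.0, -0.0, -155.7]
contact_force: [-0.8, 0.9, -1.8]
gripper_width: 0.0259
```

Call:
{"name": "apply_moves", "arguments": {"commands": [{"grip": 1, "slide": [-0.003, 0.027, 0], "roll": 0}, {"grip": 1, "slide": [-0.003, 0.027, 0.025], "roll": 0}, {"grip": 1, "slide": [-0.003, 0.027, 0.04], "roll": 0}, {"grip": 1, "slide": [-0.003, 0.027, 0.04], "roll": 0}, {"grip": 1, "slide": [-0.003, 0.027, 0.04], "roll": 0}]}}

```text
time_s: 15.28
tcp_pos: [0.5867, 0.2375, 0.1913]
eef_rot: [-180.0, 0.0, -155.7]
contact_force: [0.2, 0.1, -0.6]
gripper_width: 0.0257
```

```bash
python3 look.py k 215 262 273 280;  python3 - <<'E'
from h import *
c=get_calibration("wrist");p,d=capture("wrist");cv2.imwrite("pics/k_wrist.png",p[:,:,::-1]); np.savez("k_wrist.npz",p=p,d=d,**c)
E
```

```text
15.275 [0.58666821 0.2375265  0.19128533] [-1.79986894e+02  3.39192228e-02 -1.55710669e+02] [ 0.15496051  0.08275499 -0.63007103] 0.025657744462253832
[-0.79730368 -0.2001655  -1.35423719]
```

View pics/k.png

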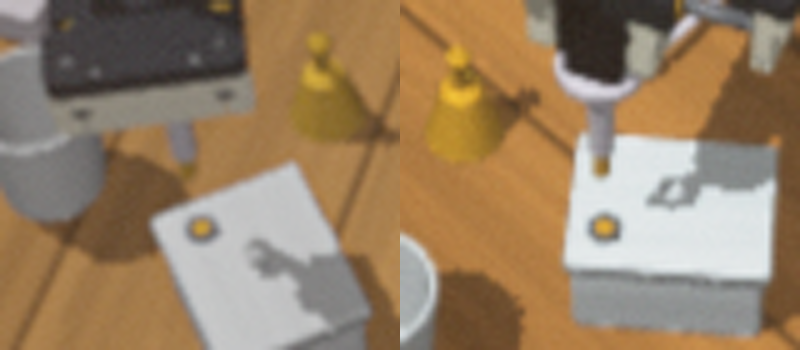

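View pics/k_wrist.png

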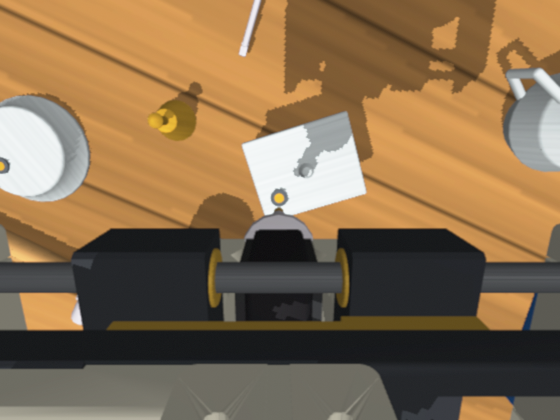

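Run:
```python
from h import *
f=np.load("k_wrist.npz"); g=gold(f['p'],279,198); print(g,plane(f,*g,.06))
```

```text
(np.float64(278.6636777128005), np.float64(197.6729044834308)) [0.58615008 0.23749264 0.06      ]
```

Call:
{"name": "apply_moves", "arguments": {"commands": [{"grip": 1, "slide": [0, 0, 0.018], "roll": 0}, {"grip": 1, "slide": [0, 0, 0.032], "roll": 0}, {"grip": 1, "slide": [0, 0, 0.0375], "roll": 0}, {"grip": 1, "slide": [0, 0, 0.0375], "roll": 0}, {"grip": 1, "slide": [0, 0, 0.0375], "roll": 0}]}}

```text
time_s: 16.05
tcp_pos: [0.5864, 0.2381, 0.1534]
eef_rot: [-180.0, 0.0, -155.7]
contact_force: [-0.5, 0.2, -0.8]
gripper_width: 0.0257
```

Call:
{"name": "apply_moves", "arguments": {"commands": [{"grip": 1, "slide": [0, 0, 0.002], "roll": 0}, {"grip": 1, "slide": [0, 0, 0.0035], "roll": 0}, {"grip": 1, "slide": [0, 0, 0.005], "roll": 0}, {"grip": 1, "slide": [0, 0, 0.0065], "roll": 0}, {"grip": 1, "slide": [0, 0, 0.008], "roll": 0}]}}

```text
time_s: 16.68
tcp_pos: [0.5864, 0.2381, 0.1453]
eef_rot: [180.0, 0.0, -155.7]
contact_force: [-1.0, -0.0, 2.3]
gripper_width: 0.0258
```

```bash
python3 look.py l 215 262 273 280
```

```text
16.675 [0.58635786 0.23805491 0.14528642] [ 1.79998721e+02  3.64275741e-02 -1.55671133e+02] [-0.98330279 -0.01296748  2.28641796] 0.025829733195306633
[-0.12519325  0.48606253  1.55120945]
```

View pics/l.png

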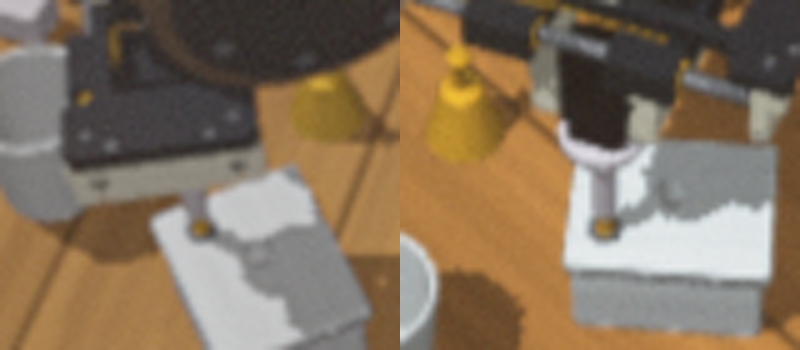

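The tip is on the casket pad with about 5 mm of compression, and the casket is unmoved. I'll hold, then lift.

Call:
{"name": "apply_moves", "arguments": {"commands": [{"grip": 1, "slide": [0, 0, 0], "roll": 0}, {"grip": 1, "slide": [0, 0, 0], "roll": 0}, {"grip": 1, "slide": [0, 0, 0], "roll": 0}, {"grip": 1, "slide": [0, 0, 0], "roll": 0}, {"grip": 1, "slide": [0, 0, 0], "roll": 0}]}}

```text
time_s: 17.4
tcp_pos: [0.5862, 0.238, 0.1451]
eef_rot: [180.0, 0.0, -155.7]
contact_force: [0.3, -0.2, 2.3]
gripper_width: 0.0259
```

Call:
{"name": "apply_moves", "arguments": {"commands": [{"grip": 1, "slide": [0, 0, 0], "roll": 0}, {"grip": 1, "slide": [0, 0, -0.004], "roll": 0}, {"grip": 1, "slide": [0, 0, -0.015], "roll": 0}, {"grip": 1, "slide": [0, 0, -0.065], "roll": 0}, {"grip": 1, "slide": [0, 0, -0.115], "roll": 0}]}}

```text
time_s: 18.02
tcp_pos: [0.5855, 0.2374, 0.2612]
eef_rot: [-180.0, -0.1, -155.7]
contact_force: [1.0, 0.9, -0.5]
gripper_width: 0.0262
```

Call:
{"name": "apply_moves", "arguments": {"commands": [{"grip": 1, "slide": [0.03, -0.022, 0], "roll": 0}, {"grip": 1, "slide": [0.075, -0.054, 0], "roll": 0}, {"grip": 1, "slide": [0.12, -0.087, 0], "roll": 0}, {"grip": 1, "slide": [0.165, -0.12, 0], "roll": 0}, {"grip": 1, "slide": [0.198, -0.143, 0], "roll": 0}]}}

```text
time_s: 18.65
tcp_pos: [0.4627, 0.0241, 0.2605]
eef_rot: [180.0, -0.0, -155.7]
contact_force: [1.1, -0.2, -1.2]
gripper_width: 0.0263
```

Call:
{"name": "apply_moves", "arguments": {"commands": [{"grip": 1, "slide": [0.0115, -0.0088, 0], "roll": 0}, {"grip": 1, "slide": [0.0115, -0.0088, 0], "roll": 0}, {"grip": 1, "slide": [0.0115, -0.0088, 0.015], "roll": 0}, {"grip": 1, "slide": [0.0115, -0.0088, 0.02], "roll": 0}, {"grip": 1, "slide": [0.0115, -0.0088, 0.02], "roll": 0}]}}

```text
time_s: 19.27
tcp_pos: [0.4576, 0.0136, 0.239]
eef_rot: [180.0, -0.1, -155.6]
contact_force: [0.1, 0.1, -1.7]
gripper_width: 0.0259
```

```bash
python3 look.py m 289 192 250 189;  python3 - <<'E'
from h import *
c=get_calibration("wrist");p,d=capture("wrist");cv2.imwrite("pics/m_wrist.png",p[:,:,::-1]); np.savez("m_wrist.npz",p=p,d=d,**c)
E
```

```text
19.275 [0.4575839  0.01362694 0.23898542] [ 1.79999937e+02 -1.33622794e-01 -1.55637975e+02] [ 0.09640877  0.0740739  -1.66065442] 0.02594950925460691
[ 0.95252517  0.39344931 -1.35416179]
```

View pics/m.png

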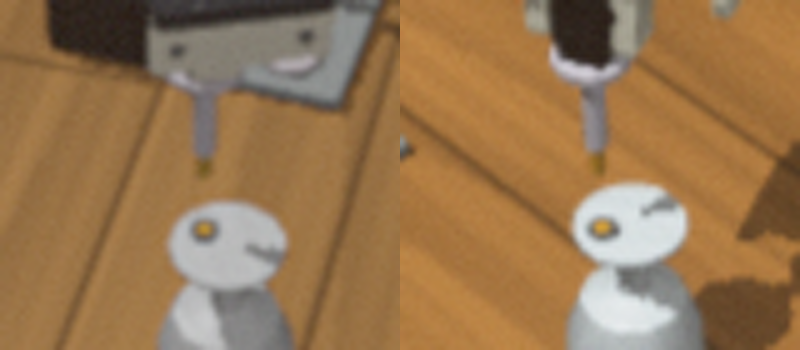

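View pics/m_wrist.png

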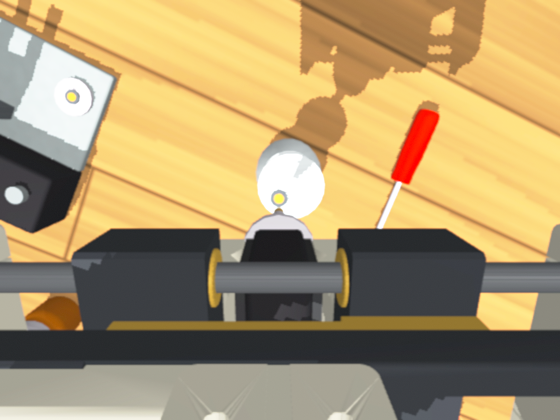

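Run:
```python
from h import *
f=np.load("m_wrist.npz"); g=gold(f['p'],279,199); print(g,plane(f,*g,.11))
```

```text
(np.float64(278.50375939849624), np.float64(198.24270676691728)) [0.45738183 0.01314373 0.11      ]
```

Call:
{"name": "apply_moves", "arguments": {"commands": [{"grip": 1, "slide": [0, 0, 0.016], "roll": 0}, {"grip": 1, "slide": [0, 0, 0.03], "roll": 0}, {"grip": 1, "slide": [0, 0, 0.0355], "roll": 0}, {"grip": 1, "slide": [0, 0, 0.0355], "roll": 0}, {"grip": 1, "slide": [0, 0, 0.0355], "roll": 0}]}}

```text
time_s: 20.05
tcp_pos: [0.4581, 0.0134, 0.205]
eef_rot: [-180.0, 0.0, -155.7]
contact_force: [-0.3, 0.1, -0.3]
gripper_width: 0.0263
```

Call:
{"name": "apply_moves", "arguments": {"commands": [{"grip": 1, "slide": [0, 0, 0.003], "roll": 0}, {"grip": 1, "slide": [0, 0, 0.005], "roll": 0}, {"grip": 1, "slide": [0, 0, 0.0065], "roll": 0}, {"grip": 1, "slide": [0, 0, 0.008], "roll": 0}, {"grip": 1, "slide": [0, 0, 0.0092], "roll": 0}]}}

```text
time_s: 20.68
tcp_pos: [0.458, 0.0133, 0.1955]
eef_rot: [-180.0, 0.0, -155.7]
contact_force: [-0.2, 0.3, 1.6]
gripper_width: 0.0258
```

```bash
python3 look.py n 289 192 250 189
```

```text
20.675 [0.45797048 0.01334783 0.19549578] [-1.79992396e+02  2.59739117e-02 -1.55671690e+02] [-0.18154138  0.30565516  1.58611083] 0.025849070187353898
[-0.19973413  0.04862784  1.04101605]
```

View pics/n.png

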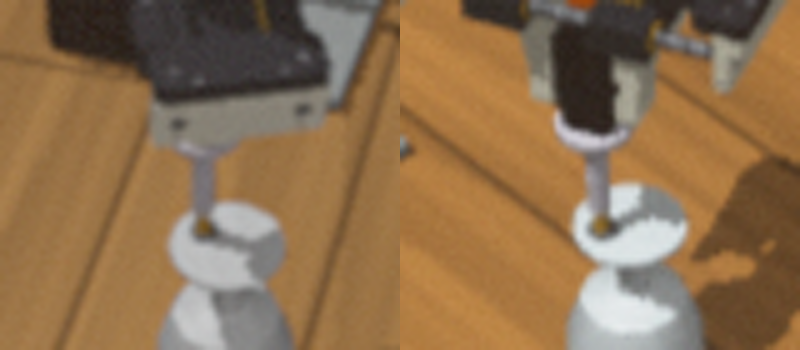

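The tip is on the goblet pad, compressed about 5 mm, and the goblet is upright and unmoved. I'll hold, then lift.

Call:
{"name": "apply_moves", "arguments": {"commands": [{"grip": 1, "slide": [0, 0, 0], "roll": 0}, {"grip": 1, "slide": [0, 0, 0], "roll": 0}, {"grip": 1, "slide": [0, 0, 0], "roll": 0}, {"grip": 1, "slide": [0, 0, 0], "roll": 0}, {"grip": 1, "slide": [0, 0, 0], "roll": 0}]}}

```text
time_s: 21.4
tcp_pos: [0.4579, 0.0133, 0.1954]
eef_rot: [-180.0, 0.0, -155.7]
contact_force: [0.7, 0.5, 1.4]
gripper_width: 0.026
```

Call:
{"name": "apply_moves", "arguments": {"commands": [{"grip": 1, "slide": [0, 0, 0], "roll": 0}, {"grip": 1, "slide": [0, 0, -0.004], "roll": 0}, {"grip": 1, "slide": [0, 0, -0.015], "roll": 0}, {"grip": 1, "slide": [0, 0, -0.04], "roll": 0}, {"grip": 1, "slide": [0, 0, -0.045], "roll": 0}]}}

```text
time_s: 22.02
tcp_pos: [0.4583, 0.0135, 0.242]
eef_rot: [-180.0, 0.1, -155.7]
contact_force: [-0.1, 0.1, -2.0]
gripper_width: 0.0258
```

Call:
{"name": "apply_moves", "arguments": {"commands": [{"grip": 1, "slide": [0.012, -0.03, 0], "roll": 0}, {"grip": 1, "slide": [0.031, -0.08, 0], "roll": 0}, {"grip": 1, "slide": [0.05, -0.13, 0], "roll": 0}, {"grip": 1, "slide": [0.069, -0.18, 0], "roll": 0}, {"grip": 1, "slide": [0.088, -0.23, 0], "roll": 0}]}}

```text
time_s: 22.65
tcp_pos: [0.4718, -0.2341, 0.2399]
eef_rot: [180.0, -0.0, -155.7]
contact_force: [0.9, -0.1, -2.1]
gripper_width: 0.0259
```

Call:
{"name": "apply_moves", "arguments": {"commands": [{"grip": 1, "slide": [0.018, -0.047, 0], "roll": 0}, {"grip": 1, "slide": [0.0292, -0.0749, 0], "roll": 0}, {"grip": 1, "slide": [0.0292, -0.0749, 0.012], "roll": 0}, {"grip": 1, "slide": [0.0292, -0.0749, 0.025], "roll": 0}, {"grip": 1, "slide": [0.0292, -0.0749, 0.025], "roll": 0}]}}

```text
time_s: 23.28
tcp_pos: [0.4756, -0.3116, 0.2137]
eef_rot: [179.9, -0.1, -155.6]
contact_force: [0.4, 1.0, -1.2]
gripper_width: 0.0259
```

Call:
{"name": "apply_moves", "arguments": {"commands": [{"grip": 1, "slide": [0, 0, 0], "roll": 0}, {"grip": 1, "slide": [0, 0, 0], "roll": 0}, {"grip": 1, "slide": [0, 0, 0], "roll": 0}]}}

```text
time_s: 23.65
tcp_pos: [0.4768, -0.3126, 0.2159]
eef_rot: [-180.0, 0.0, -155.6]
contact_force: [-0.5, -0.0, -1.5]
gripper_width: 0.026
```

Run:
```python
from h import *
s=get_state(); print(s['time_s'],s['tcp_pos'],s['eef_rot'],s['contact_force'],s['gripper_width'])
t=s['tcp_pos']-[0,0,.0905]
ims=[]
for n in ["side","scene"]:
    p,d=capture(n); q=proj(get_calibration(n),t); print(n,q)
    u,v=map(int,q); ims.append(cv2.resize(p[v-30:v+40,u-40:u+40,::-1],None,fx=5,fy=5,interpolation=cv2.INTER_CUBIC)); print(u-40,v-30)
cv2.imwrite("pics/o.png",np.hstack(ims))
```

```text
23.65 [ 0.4768382  -0.31260401  0.21585563] [-1.79966872e+02  3.94071929e-02 -1.55649680e+02] [-0.45275751 -0.01593661 -1.47211637] 0.025967257814544776
side [309.77755239 111.36705204]
269 81
scene [169.62438606 131.05668288]
129 101
```

View pics/o.png

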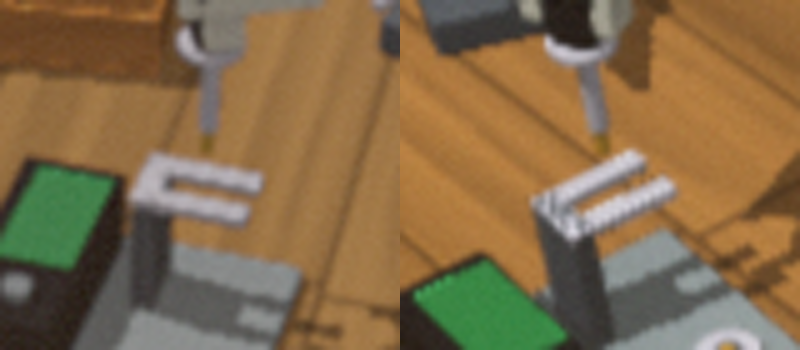

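Call:
{"name": "apply_moves", "arguments": {"commands": [{"grip": 1, "slide": [0, 0, 0.015], "roll": 0}, {"grip": 1, "slide": [0, 0, 0.03], "roll": 0}, {"grip": 1, "slide": [0, 0, 0.045], "roll": 0}, {"grip": 1, "slide": [0, 0, 0.06], "roll": 0}, {"grip": 1, "slide": [0, 0, 0.075], "roll": 0}]}}

```text
time_s: 24.38
tcp_pos: [0.4764, -0.3128, 0.1391]
eef_rot: [180.0, -0.0, -155.7]
contact_force: [-0.2, -0.7, -1.5]
gripper_width: 0.0261
```

Call:
{"name": "apply_moves", "arguments": {"commands": [{"grip": 1, "slide": [0, 0, 0.01], "roll": 0}, {"grip": 1, "slide": [0, 0, 0.018], "roll": 0}, {"grip": 1, "slide": [0, 0, 0.023], "roll": 0}, {"grip": 1, "slide": [0, 0, 0.023], "roll": 0}, {"grip": 1, "slide": [0, 0, 0.023], "roll": 0}]}}

```text
time_s: 25.0
tcp_pos: [0.4769, -0.3129, 0.1178]
eef_rot: [-180.0, 0.0, -155.7]
contact_force: [0.0, -0.0, -0.8]
gripper_width: 0.0265
```

Call:
{"name": "apply_moves", "arguments": {"commands": [{"grip": 1, "slide": [0, 0, 0.001], "roll": 0}, {"grip": 1, "slide": [0, 0, 0.002], "roll": 0}, {"grip": 1, "slide": [0, 0, 0.0025], "roll": 0}, {"grip": 1, "slide": [0, 0, 0.0025], "roll": 0}, {"grip": 1, "slide": [0, 0, 0.0025], "roll": 0}]}}

```text
time_s: 25.62
tcp_pos: [0.4767, -0.3128, 0.1155]
eef_rot: [-180.0, 0.0, -155.7]
contact_force: [-1.9, 1.6, 5.1]
gripper_width: 0.0261
```

```bash
python3 look.py q 311 125 172 150
```

```text
25.625 [ 0.47670183 -0.31284684  0.11548141] [-1.79972643e+02  1.97037015e-02 -1.55662407e+02] [-1.92180747  1.62802586  5.08747844] 0.026077196896797477
[-1.25007124  1.99001744  5.38285421]
```

View pics/q.png

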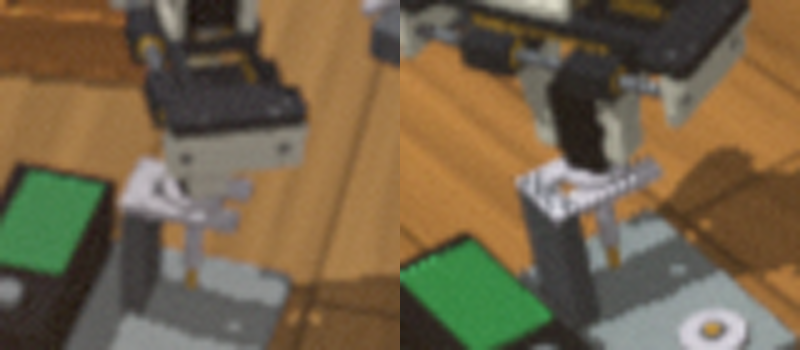

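The collar is down on the tines, with the contact force about 6 N above free-hanging. Releasing now.

Call:
{"name": "apply_moves", "arguments": {"commands": [{"grip": 0, "slide": [0, 0, -0.0005], "roll": 0}, {"grip": 0, "slide": [0, 0, -0.0005], "roll": 0}, {"grip": 0, "slide": [0, 0, -0.0005], "roll": 0}, {"grip": 0, "slide": [0, 0, -0.0005], "roll": 0}, {"grip": 0, "slide": [0, 0, -0.0005], "roll": 0}]}}

```text
time_s: 26.35
tcp_pos: [0.4765, -0.3128, 0.1153]
eef_rot: [180.0, -0.0, -155.7]
contact_force: [0.4, 0.5, -0.0]
gripper_width: 0.0704
```

Call:
{"name": "apply_moves", "arguments": {"commands": [{"grip": 0, "slide": [0, 0, 0], "roll": 0}, {"grip": 0, "slide": [0, 0, 0], "roll": 0}, {"grip": 0, "slide": [0, 0, 0], "roll": 0}, {"grip": 0, "slide": [0, 0, 0], "roll": 0}]}}

```text
time_s: 26.85
tcp_pos: [0.4766, -0.3128, 0.1154]
eef_rot: [-180.0, 0.0, -155.7]
contact_force: [0.2, 0.1, -0.4]
gripper_width: 0.0875
```

Run:
```python
from h import *
s=get_state(); print(s['time_s'],s['tcp_pos'],s['contact_force'],s['gripper_width'])
p,d=capture("wrist");cv2.imwrite("pics/r_wrist.png",p[:,:,::-1])
```

```text
26.85 [ 0.47655373 -0.3128122   0.11537402] [ 0.18938466  0.12937293 -0.35063759] 0.0874608590228885
```

View pics/r_wrist.png

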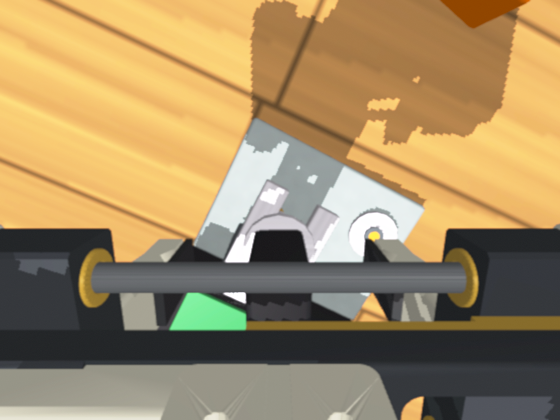

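The gripper is open and clear of the handle, which sits at px 248–312. I'll rise straight up, then back off along tool -x to check.

Call:
{"name": "apply_moves", "arguments": {"commands": [{"grip": 0, "slide": [0, 0, -0.015], "roll": 0}, {"grip": 0, "slide": [0, 0, -0.045], "roll": 0}, {"grip": 0, "slide": [0, 0, -0.09], "roll": 0}, {"grip": 0, "slide": [0, 0, -0.136], "roll": 0}, {"grip": 0, "slide": [-0.036, 0, -0.136], "roll": 0}]}}

```text
time_s: 27.52
tcp_pos: [0.5105, -0.2995, 0.258]
eef_rot: [-179.6, 0.4, -155.8]
contact_force: [0.9, -0.1, -1.1]
gripper_width: 0.0879
```

Call:
{"name": "apply_moves", "arguments": {"commands": [{"grip": 0, "slide": [0, 0, 0], "roll": 0}, {"grip": 0, "slide": [0, 0, 0], "roll": 0}, {"grip": 0, "slide": [0, 0, 0], "roll": 0}, {"grip": 0, "slide": [0, 0, 0], "roll": 0}]}}

```text
time_s: 28.02
tcp_pos: [0.5089, -0.2982, 0.2514]
eef_rot: [180.0, -0.0, -155.7]
contact_force: [-0.1, -0.8, -0.5]
gripper_width: 0.0875
```

Run:
```python
from h import *
s=get_state(); print(s['time_s'],s['tcp_pos'],s['contact_force'],s['gripper_width'])
c=get_calibration("wrist");p,d=capture("wrist"); C=cloud(d,c); z=C[...,2]; v,u=np.mgrid[:420,:560]; roi=(v<230)&(u>190)&(u<400)
for nm,m in [('handletop',roi&(abs(z-.162)<.006)&(u>250)&(u<310)&(v>120)),('tines',roi&(abs(z-.1)<.004))]:
    P=C[m][:,:2].astype(np.float32); r=cv2.minAreaRect(P*1000); print(nm,len(P),r,np.median(z[m]))
ims=[cv2.resize(p[80:220,190:350,::-1],None,fx=2.5,fy=2.5)]
for n,a in [("side",(70,210,230,390))]:
    p,d=capture(n); ims.append(cv2.resize(p[a[0]:a[1],a[2]:a[3],::-1],None,fx=2.5,fy=2.5,interpolation=cv2.INTER_CUBIC))
    cc=get_calibration(n); f=np.load("a_side.npz"); df=np.abs(p.astype(int)-f['p']).sum(-1)
    cv2.imwrite("pics/s_side.png",p[:,:,::-1])
p,d=capture("scene"); cv2.imwrite("pics/s_scene.png",p[:,:,::-1])
cv2.imwrite("pics/s.png",np.hstack(ims))
H=dict(ref=(.02,(194,170)),dish=(.03,(178,246)),casket=(.06,(273,280)),goblet=(.11,(250,189)))
cs=get_calibration("scene")
for k,(h,q) in H.items():
    W=p[q[1]-4:q[1]+5,q[0]-4:q[0]+5].astype(float); wt=np.clip(W[...,0]-W[...,2]-25,0,None); vv,uu=np.mgrid[q[1]-4:q[1]+5,q[0]-4:q[0]+5]
    print(k,plane(cs,(wt*uu).sum()/wt.sum(),(wt*vv).sum()/wt.sum(),h).round(4))
```

```text
28.025 [ 0.50889046 -0.29820871  0.2513905 ] [-0.06527639 -0.83073402 -0.53337572] 0.087492986667381
handletop 1160 ((476.54266357421875, -312.85614013671875), (26.242053985595703, 25.475566864013672), 23.830223083496094) 0.16280719232202231
tines 1795 ((482.0240783691406, -313.2693176269531), (46.070777893066406, 71.64619445800781), 86.8835678100586) 0.10111120909291527
ref [ 0.4671 -0.2314  0.02  ]
dish [ 0.6758 -0.0202  0.03  ]
casket [0.5871 0.2379 0.06  ]
goblet [0.4583 0.0136 0.11  ]
```

View pics/s.png

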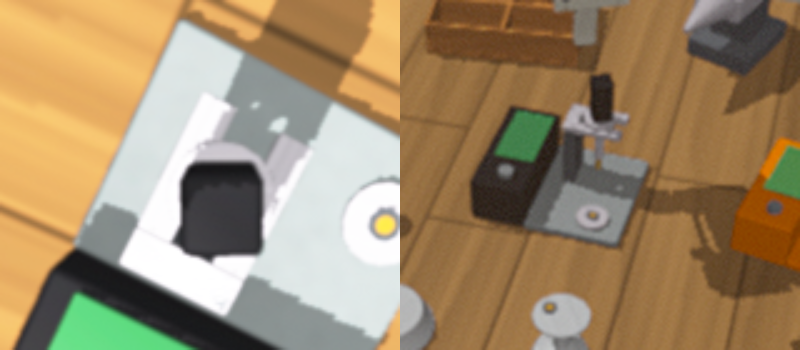

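View pics/s_scene.png

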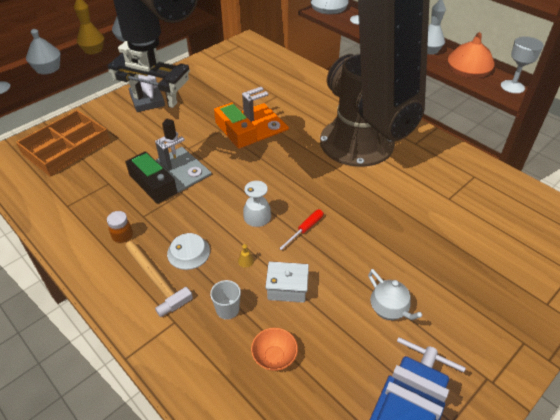

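The probe hangs upright in its fork at its original height (handle top 0.163 m), and all the pads are where they were. Handing in.

```bash
python3 -c "
from plant import *
print(close_job())"
```

```text
the job is handed in; nothing more can be done
None
```

I zeroed the probe on the reference pad, pressed it on the dish, casket and goblet pads in that order, and hung it back in its fork. The job was handed in at about 28 s.

- **Presses:** The spring went in about 5 mm at each pad, with a force rise of about 3 N. Each press was held still for at least half a second. The tip was on the pad in both camera views every time.
- **Probe back in the fork:** It is upright with its collar down on the tines. The handle top is at 0.163 m, and the handle is within 1 mm and 1° of where it started.
- **Everything else:** A final picture put all four pads within 0.2 mm of their first positions. The other objects look undisturbed in that picture, though I did not measure them. The gripper is open and well clear, touching nothing.

The force reading had about 0.7 N of noise, so I judged spring travel mainly from the height of the tool. The reference pad also sits about 14 mm off the fork's y axis along x. The task did not give that offset, but all three cameras agreed on the pad's position to within 3 mm.

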